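# Finished test rollers back into the carrier

### The arm

A 6-joint arm with a two-finger parallel gripper is mounted at the origin on the work surface. World frame = base frame: x ahead of the robot, y to its left, z up, the work surface at z = 0. Lengths are in mm, angles in rad, forces in N, time in s.
With the tool pointing down it reaches from about 275 to 825 mm from the base axis. Payload 5.2 kg.
Tool frame: the origin (TCP) lies at the very end of the fingers, on their centre line; the grasp point (between the pads) lies 19 mm behind it; z points along the fingers, y is the line along which they close (so a half turn about z gives the same grasp; the last joint's range is limited). The gripper opens to 93 mm and grips with 3 to 60 N. Pads are 15 mm wide; open, the fingers measure 128 mm over their backs; the gripper's body (75 mm by 188 mm) begins 65 mm behind the grasp point.
Start: joints at [-1.521, 0.259, 1.535, -0, 1.348, -0.203], TCP at [137.585, -532.518, 218.653] pointing down, gripper open.
Joint ranges: [-3.14, 3.14], [-0.91, 2.08], [0.19, 2.58], [-1.22, 4.36], [0.22, 2.71], [-3.12, 3.12]. Speed limits (rad/s): [2.57, 2.57, 3.14, 3.14, 3.14, 3.14].

### API

Orientations are given as a rotation vector (axis times angle).
In Python, from bench import env, snapshot, camera_params, nets gives the robot as it stands. The module is installed in compiled form; this text tells all that it offers.
- The arm moves only by the shell command python3 -m creep FILE [OPENING] [FORCE], which reads ROWS from the file FILE. ROWS is 1 to 5 rows, parted by a bar, with the numbers parted by spaces; each row has 6 numbers: dx, dy, dz in mm, then a rotation vector rx, ry, rz in rad; each row is the pose to reach, as a shift and turn from the pose commanded when the command began, along the tool's axes at that moment; what a row does not reach only later rows make up. A row lasts 1/10 s, in which the tool goes at most 50 mm and 0.15 rad, less where a joint would pass 70% of its speed; a pose out of reach is approached as far as the arm can. OPENING is the finger opening in mm, set as the command begins (- or left out keeps the last). The fingers move at their own pace and stop on an object; FORCE is the grip in N (left out, the last holds). Time passes only in rows, so rows that do not move let the fingers close. It prints the time, the measured TCP pose, the force, the opening and the grip force at its end. Input that does not fit is refused with a message, and nothing moves.
- env.read_state(): the state, without advancing time (a new reading comes with each control period).
- snapshot(name): name is "scene" or "top" or "wrist"; returns (picture, depth): 420x560x3 uint8, red, green, blue; 420x560 float32, mm along the optical axis (not along the pixel's ray), 0 where there is no reading.
- camera_params(name): a dict with "fx", "fy", "cx", "cy" (pixels), "D" ([k1, k2, p1, p2, k3] as OpenCV has them; the pictures are not rectified), "R" (3x3) and "t" (3): a world point X has camera coordinates R X + t; the wrist camera has in their place "tool_from_camera" (4x4, takes a point from camera to tool coordinates, whose origin is the TCP and whose axes are the flange's). Camera axes: x right, y down, z forward; pixel columns grow to the right and rows downward; lengths in mm; the calibration is good to about 2 mm. A picture is of the moment at which its call begins: read the wrist's pose just before it. camera_params takes no time and is no camera call.
- env.close_job(): hands the job in; it is judged then, once.
Trained networks look in the newest picture that a camera, given by its name, has taken for a name from the list of things; names that differ only in an ending like _2 or _b are one class to them, and where a whole thing is asked for, a point or a joint stands for the part that bears it (a point fixed in the world has none). Each returns a list of dicts, best first, with "score" (0 to 1); they miss things now and then, are a little off and sometimes report something else, mostly with a low value. They report only what shows in the picture. A call takes as long as a camera call. They do not tell look-alikes from the thing itself.
- nets.recognise(label, camera): "centre" ([column, row] in pixels, amid what is visible of it).
- nets.regions_of(label, camera): "mask" (420x560 bool, what is visible of it) and "centre" ([column, row] in pixels, amid what is visible of it).
- nets.tip_of(label, camera): "centre" ([column, row] in pixels: a listed point, or the origin of a listed thing).
The state is a dict: "time_s": time; "joints": joint angles; "joint_vel": joint speeds; "effort": joint torques, N m; "tool_pos": TCP position; "ee_rot": TCP orientation; "contact_force": force on the tool from outside, world axes, zero at the start; "wrist_torque": the same for the moment, N m; "finger_gap": finger opening in mm; "finger_force": force on a finger pad.
Only numpy, scipy, OpenCV 4.12 (cv2) and the standard library are available. Lean on these libraries where they do the work, as an engineer would, in place of code of your own. Each camera call takes 0.05 s, during which the arm holds its last target. There are 200 camera calls.

### The job

Put the four finished test rollers, the ones with a steel spindle sticking out of the top, into the white carrier tray, each standing upright in the inset bin of its own colour (blue, black, cream, green). Set each one down rather than dropping it, and knock none over. Leave the two bare rubber sleeves, which have no spindle, standing where they are.

Things in the scene. Friction and masses are not known exactly. Their poses are not given: they have to be found in the camera images.
- roller_blue: mounted roller, standing, loose, about 250 g, 117 mm tall: steel foot 36 mm across (0-6 mm up), blue rubber cover 42 mm across (6-92 mm up; grip here), steel disc (92-97 mm), bright steel spindle 12 mm across out of the top (97-117 mm). Starts on a pale grey mat 3 mm thick among rollers and sleeves, centres 70 mm or more apart. Origin: centre of underside; z up; round, yaw is meaningless
- roller_black: mounted roller, standing, loose, about 250 g, 117 mm tall: steel foot 36 mm across (0-6 mm up), black rubber cover 42 mm across (6-92 mm up; grip here), steel disc (92-97 mm), bright steel spindle 12 mm across out of the top (97-117 mm). Starts on a pale grey mat 3 mm thick among rollers and sleeves, centres 70 mm or more apart. Origin: centre of underside; z up; round, yaw is meaningless
- roller_cream: mounted roller, standing, loose, about 250 g, 117 mm tall: steel foot 36 mm across (0-6 mm up), cream rubber cover 42 mm across (6-92 mm up; grip here), steel disc (92-97 mm), bright steel spindle 12 mm across out of the top (97-117 mm). Starts on a pale grey mat 3 mm thick among rollers and sleeves, centres 70 mm or more apart. Origin: centre of underside; z up; round, yaw is meaningless
- roller_green: mounted roller, standing, loose, about 250 g, 117 mm tall: steel foot 36 mm across (0-6 mm up), green rubber cover 42 mm across (6-92 mm up; grip here), steel disc (92-97 mm), bright steel spindle 12 mm across out of the top (97-117 mm). Starts on a pale grey mat 3 mm thick among rollers and sleeves, centres 70 mm or more apart. Origin: centre of underside; z up; round, yaw is meaningless
- bin_blue: blue inset bin, place of the blue roller: fixed open square box, 90 mm outside, 84 mm inside, 30 mm high, floor 3 mm thick. One of four, two by two, centres 96 mm apart, in the white carrier tray (212 mm square, 34 mm high); the colours change corners. Origin: centre of underside, 5 mm above the bench (inner floor 8 mm above the bench); x, y along its sides, z up
- bin_black: black inset bin, place of the black roller: fixed open square box, 90 mm outside, 84 mm inside, 30 mm high, floor 3 mm thick. One of four, two by two, centres 96 mm apart, in the white carrier tray (212 mm square, 34 mm high); the colours change corners. Origin: centre of underside, 5 mm above the bench (inner floor 8 mm above the bench); x, y along its sides, z up
- bin_cream: cream inset bin, place of the cream roller: fixed open square box, 90 mm outside, 84 mm inside, 30 mm high, floor 3 mm thick. One of four, two by two, centres 96 mm apart, in the white carrier tray (212 mm square, 34 mm high); the colours change corners. Origin: centre of underside, 5 mm above the bench (inner floor 8 mm above the bench); x, y along its sides, z up
- bin_green: green inset bin, place of the green roller: fixed open square box, 90 mm outside, 84 mm inside, 30 mm high, floor 3 mm thick. One of four, two by two, centres 96 mm apart, in the white carrier tray (212 mm square, 34 mm high); the colours change corners. Origin: centre of underside, 5 mm above the bench (inner floor 8 mm above the bench); x, y along its sides, z up
- sleeve_blue: look-alike that stays: bare blue rubber sleeve, standing, loose, 42 mm across, 86 mm tall, about 120 g, the same blue as the roller but no steel: a tube with an open 22 mm bore at its top, no spindle. Starts on the same mat. Origin: centre of underside, z up
- sleeve_cream: look-alike that stays: bare cream rubber sleeve, standing, loose, 42 mm across, 86 mm tall, about 120 g, the same cream as the roller but no steel: a tube with an open 22 mm bore at its top, no spindle. Starts on the same mat. Origin: centre of underside, z up
Not all that is in view belongs to the job. Leave any pink or yellow look-alike of the roller_black alone.

How it is judged:
By the outcome, as a careful person would: the job done as asked, in the order asked, and still so for the second after the job is handed in, with the robot touching nothing.
It also fails if it takes over 115 s, if anything falls off the work surface, if the arm or the gripper's body presses on something with over 40 N, if the wrist force passes 120 N, or if a joint passes its speed limit or range.

## Working session

There is one attempt and no reset: what is moved stays moved. The work goes in short steps, Python scripts to look and compute and a shell command to move; the robot and the scene stay as the last step left them, time stands still between calls to the robot, and variables do not carry over. Pictures are saved under pics/ and viewed, at most 14 in all, crops included, and the job is handed in when it is done.

```bash
mkdir -p pics; ls
cat > h.py <<'E'
import numpy as np, cv2
from bench import env, snapshot, camera_params, nets
def to_world(name, px, depth):
    p=camera_params(name); K=np.array([[p['fx'],0,p['cx']],[0,p['fy'],p['cy']],[0,0,1.]])
    n=cv2.undistortPoints(np.array(px,float).reshape(-1,1,2),K,np.array(p['D'])).reshape(-1,2)
    X=np.c_[n,np.ones(len(n))]*np.array(depth).reshape(-1,1)
    return (X-np.array(p['t']))@np.array(p['R'])
def cloud(name,d):
    v,u=np.mgrid[0:420,0:560]
    return to_world(name,np.c_[u.ravel(),v.ravel()],d.ravel()).reshape(420,560,3)
E
python3 - <<'E'
from h import *
for n in ("scene","top"):
    p,d=snapshot(n); cv2.imwrite(f"pics/{n}0.png",p[:,:,::-1]); np.savez(f"{n}0.npz",p=p,d=d)
s=env.read_state(); print(s)
print(cv2.Rodrigues(np.array(s['ee_rot'],float))[0])
E
```

```text
pics
{'time_s': 0.1, 'joints': array([-1.52077394e+00,  2.59260517e-01,  1.53598396e+00, -2.30702842e-05,
        1.34799386e+00, -2.02785152e-01]), 'joint_vel': array([-0.00037752, -0.00190719, -0.00258382, -0.00092323, -0.00077228,
       -0.00065299]), 'effort': array([ 2.44617506e-03, -4.38207936e+01, -2.84643155e+01,  7.19207455e-02,
        3.61294008e-02, -5.97159237e-05]), 'tool_pos': array([ 137.56482056, -532.00375968,  217.90186917]), 'ee_rot': array([-3.11489749e+00, -3.95853391e-01, -1.61938455e-04]), 'contact_force': array([-0.14254222,  0.44131634, -0.57739129]), 'wrist_torque': array([ 0.02664996,  0.00750676, -0.05532774]), 'finger_force': 0.0, 'finger_gap': 92.7720029522407}
[[ 9.68212744e-01  2.50128108e-01 -1.04758527e-04]
 [ 2.50127939e-01 -9.68211401e-01  1.64249891e-03]
 [ 3.09406746e-04 -1.61649141e-03 -9.99998646e-01]]
```

View pics/top0.png

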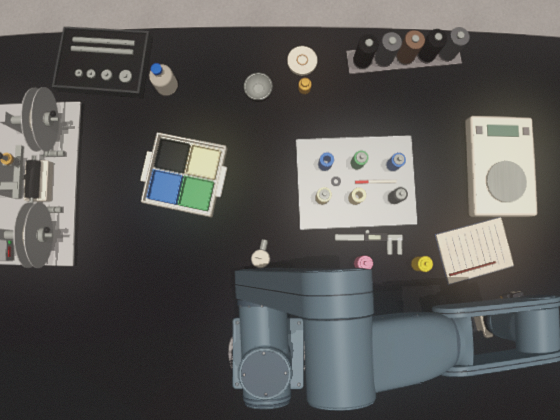

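View pics/scene0.png

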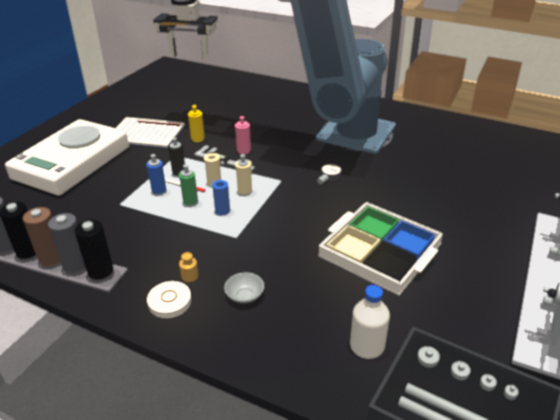

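Top view: the mat holds blue (326,160) and (398,160), cream (323,197) and (357,197), green (360,158), black (400,195). Pink (365,263) and yellow (424,264) are decoys. The tray is at (185,175). The scene view suggests spindles on blue top(398,160) and on cream top(323,197). I'll measure positions and check this in one enlarged crop.

Run:
```python
from h import *
T=np.load("top0.npz");S=np.load("scene0.npz")
a=cv2.resize(T['p'][130:225,290:425],(800,563),interpolation=cv2.INTER_CUBIC)[:, :, ::-1]
b=cv2.resize(S['p'][125:225,140:270],(780,600),interpolation=cv2.INTER_CUBIC)[:,:,::-1]
cv2.imwrite("pics/crop.png",cv2.resize(np.hstack([a[:560,:780],b[:560]]),(800,287)))
W=cloud("top",T['d']); W2=cloud("scene",S['d'])
print("bench z",W[110:125,300:400,2].mean(), "mat z",W[172:178,380:410,2].mean())
for C,nm in((W,"top"),(W2,"scene")):
    z=C[:,:,2];m=((z>45)&(z<125)&(C[:,:,0]>200)&(C[:,:,0]<700)&(C[:,:,1]<0)&(C[:,:,1]>-420)).astype(np.uint8)
    n,l,st,c=cv2.connectedComponentsWithStats(m)
    for i in range(1,n):
        if st[i,4]<20: continue
        P=C[l==i]; 
        q=P[(P[:,2]>P[:,2].max()-12)]
        lo,hi=P[:,:2].min(0),P[:,:2].max(0)
        print(nm,c[i].round(),st[i,4],"zmax %.0f"%P[:,2].max(),"topmean",q.mean(0).round(),"bbox",lo.round(),hi.round())
for lab in ("roller_blue","roller_black","roller_cream","roller_green","bin_blue","bin_black","bin_cream","bin_green"):
    for r in nets.tip_of(lab,"top")[:3]:
        u,v=np.array(r['centre']); zz=12 if 'bin' in lab else 3
        # intersect ray with plane
        A,B=to_world("top",[[u,v],[u,v]],[500,1500]); t=(zz-A[2])/(B[2]-A[2])
        print(lab,round(r['score'],2),np.round([u,v]),(A+t*(B-A)).round(),"depthpt",W[int(v),int(u)].round())
```

```text
bench z 6.439635199812025 mat z 9.68153666273419
top [360. 159.] 215 zmax 124 topmean [ 560. -263.  118.] bbox [ 539. -284.] [ 579. -242.]
top [326. 160.] 179 zmax 94 topmean [ 558. -166.   87.] bbox [ 536. -184.] [ 577. -145.]
top [397. 161.] 229 zmax 123 topmean [ 556. -369.  117.] bbox [ 534. -389.] [ 575. -347.]
top [323. 195.] 199 zmax 125 topmean [ 456. -157.  119.] bbox [ 435. -177.] [ 477. -136.]
top [358. 195.] 177 zmax 93 topmean [ 456. -255.   87.] bbox [ 436. -275.] [ 477. -235.]
top [398. 194.] 218 zmax 121 topmean [ 458. -372.  118.] bbox [ 438. -394.] [ 477. -350.]
top [364. 262.] 183 zmax 122 topmean [ 263. -271.  115.] bbox [ 249. -292.] [ 283. -250.]
scene [242. 131.] 271 zmax 121 topmean [ 266. -269.  115.] bbox [ 248. -291.] [ 292. -249.]
scene [176. 153.] 355 zmax 125 topmean [ 460. -373.  119.] bbox [ 437. -391.] [ 483. -350.]
scene [155. 170.] 389 zmax 124 topmean [ 560. -370.  119.] bbox [ 539. -394.] [ 586. -346.]
scene [212. 164.] 305 zmax 93 topmean [ 461. -253.   88.] bbox [ 437. -277.] [ 481. -230.]
scene [243. 170.] 377 zmax 122 topmean [ 460. -158.  118
[... 404 characters left out ...]
 243. -451.    3.] depthpt [ 246. -428.   86.]
roller_black 0.58 [361. 261.] [ 270. -272.    3.] depthpt [ 271. -257.   92.]
roller_cream 0.56 [321. 200.] [ 448. -154.    3.] depthpt [ 440. -147.   85.]
roller_cream 0.48 [166. 187.] [487. 308.   3.] depthpt [487. 308.   3.]
roller_green 0.75 [353. 163.] [ 561. -252.    3.] depthpt [ 550. -244.   63.]
bin_blue 0.7 [167. 185.] [491. 303.  12.] depthpt [492. 306.  10.]
bin_cream 0.67 [205. 164.] [553. 190.  12.] depthpt [555. 193.  10.]
bin_green 0.93 [197. 194.] [466. 211.  12.] depthpt [468. 212.  11.]
bin_green 0.4 [358. 165.] [ 553. -266.   12.] depthpt [ 541. -256.   81.]
bin_green 0.35 [165. 188.] [484. 309.  12.] depthpt [487. 314.   2.]
```

View pics/crop.png

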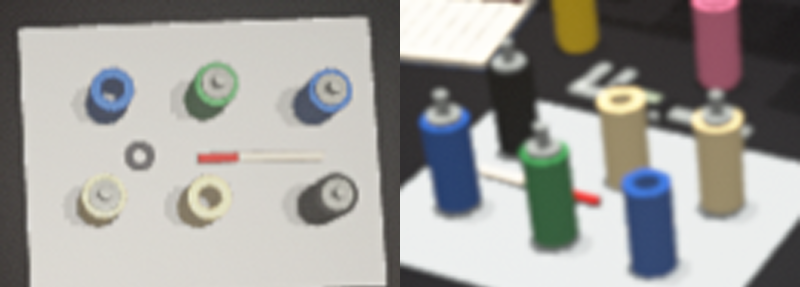

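The crop confirms it. Rollers with spindles: blue top(398,160), green (360,158), cream (323,197), black (400,195). The open-bore pieces, blue (326,160) and cream (357,197), are sleeves and stay where they are. Next I'll fit the tray and take bin centres.

```bash
python3 - <<'E'
from h import *
T=np.load("top0.npz"); W=cloud("top",T['d']); z=W[:,:,2]
hsv=cv2.cvtColor(T['p'],cv2.COLOR_RGB2HSV)
box=(W[:,:,0]>380)&(W[:,:,0]<660)&(W[:,:,1]>120)&(W[:,:,1]<390)
q=W[box&(z>33)&(z<50)]; r=cv2.minAreaRect(q[:,:2].astype(np.float32)); print("rim rect",r,np.median(q[:,2]))
fl=box&(z>9)&(z<24)
h,s,v=hsv[:,:,0],hsv[:,:,1],hsv[:,:,2]
for n,m in dict(blue=(h>100)&(h<130)&(s>120),green=(h>45)&(h<90)&(s>100),cream=(h>15)&(h<40)&(s>40)&(v>120)).items():
    c,l,st,ce=cv2.connectedComponentsWithStats((m&box).astype(np.uint8)); i=1+st[1:,4].argmax(); P=W[(l==i)&fl]
    print(n,len(P),cv2.minAreaRect(P[:,:2].astype(np.float32)),np.median(P[:,2]))
E
echo '0 0 0 0 0 0.13 | 0 0 0 0 0 0.254' > m.json && python3 -m creep m.json 70 30
```

```text
rim rect ((523.3739013671875, 251.7138671875), (242.12779235839844, 210.3511199951172), 78.69788360595703) 35.087041263972544
blue 168 ((486.21893310546875, 307.37481689453125), (88.63248443603516, 81.93994903564453), 77.79862213134766) 11.28894424126813
green 0 ((0.0, 0.0), (0.0, 0.0), 0.0) nan
cream 244 ((564.7428588867188, 198.50479125976562), (95.66486358642578, 98.13543701171875), 78.09362030029297) 11.573475845853691
time_s: 0.7
tool_pos: [137.6, -532.5, 218.7]
ee_rot: [-3.142, 0.01, 0.0]
contact_force: [-0.1, 0.7, -0.1]
finger_gap: 81.5
finger_force: 0.0
  return _methods._mean(a, axis=axis, dtype=dtype,
  ret = ret.dtype.type(ret / rcount)
```

Bins: blue (485,308), cream (561,195), green (467,213), black (579,289). First, reach above roller_blue at (559,-369).

```bash
echo '42 -16 0 0 0 0 | 84 -32 0 0 0 0 | 126 -48 0 0 0 0 | 168 -64 0 0 0 0 | 210 -81 0 0 0 0' > m.json && python3 -m creep m.json|sed -n 1,2p
echo '42 -16 0 0 0 0 | 84 -32 0 0 0 0 | 126 -48 0 0 0 0 | 168 -64 0 0 0 0 | 211 -82 0 0 0 0' > m.json && python3 -m creep m.json
echo '0 0 0 0 0 0 | 0 0 0 0 0 0' > m.json && python3 -m creep m.json
```

```text
time_s: 1.2
tool_pos: [349.2, -451.1, 218.8]
time_s: 1.7
tool_pos: [560.3, -369.3, 218.7]
ee_rot: [3.141, -0.002, 0.0]
contact_force: [0.1, -1.3, 0.2]
finger_gap: 69.8
finger_force: 0.0
time_s: 1.9
tool_pos: [559.4, -369.2, 218.0]
ee_rot: [-3.141, -0.002, 0.002]
contact_force: [-0.0, 0.7, 0.2]
finger_gap: 70.0
finger_force: 0.0
```

```bash
echo '0 0 40 0 0 0 | 0 0 80 0 0 0 | 0 0 115 0 0 0 | 0 0 145 0 0 0 | 0 0 162 0 0 0' > m.json && python3 -m creep m.json | tail -4
echo '0 0 0 0 0 0 | 0 0 0 0 0 0 | 0 0 0 0 0 0 | 0 0 0 0 0 0 | 0 0 0 0 0 0' > m.json && python3 -m creep m.json 30 30
```

```text
ee_rot: [-3.139, 0.005, 0.006]
contact_force: [0.1, 0.0, -0.4]
finger_gap: 70.1
finger_force: 0.0
time_s: 2.9
tool_pos: [559.4, -371.0, 58.5]
ee_rot: [3.139, -0.002, 0.003]
contact_force: [-1.5, -1.2, 4.9]
finger_gap: 41.7
finger_force: 30.0
```

```bash
echo '0 0 0 0 0 0 | 0 0 0 0 0 0 | 0 0 0 0 0 0' > m.json && python3 -m creep m.json; echo '0 0 -5 0 0 0 | 0 0 -20 0 0 0 | 0 0 -50 0 0 0 | 0 0 -90 0 0 0 | 0 0 -130 0 0 0' > m.json && python3 -m creep m.json|tail -3;echo '0 0 -25 0 0 0 | 0 0 -37 0 0 0' > m.json && python3 -m creep m.json
```

```text
time_s: 3.2
tool_pos: [559.4, -371.0, 58.5]
ee_rot: [3.139, -0.002, 0.003]
contact_force: [-1.7, -1.8, 5.7]
finger_gap: 41.4
finger_force: 30.0
contact_force: [0.4, -0.9, -2.2]
finger_gap: 41.6
finger_force: 30.0
time_s: 3.9
tool_pos: [559.7, -370.5, 227.8]
ee_rot: [3.138, -0.001, 0.006]
contact_force: [0.8, -0.2, -3.3]
finger_gap: 41.7
finger_force: 30.0
```

```bash
for i in 1; do echo '-3 -25 0 0 0 0 | -8 -70 0 0 0 0 | -13 -115 0 0 0 0 | -18 -160 0 0 0 0 | -23 -205 0 0 0 0' > m.json && python3 -m creep m.json|sed -n 2p; echo '-5 -45 0 0 0 0 | -10 -90 0 0 0 0 | -15 -135 0 0 0 0 | -20 -180 0 0 0 0 | -25 -225 0 0 0 0' > m.json && python3 -m creep m.json|sed -n 2p; echo '-5 -45 0 0 0 0 | -10 -90 0 0 0 0 | -15 -135 0 0 0 0 | -20 -180 0 0 0 0 | -25 -215 0 0 0 0' > m.json && python3 -m creep m.json|sed -n 2p;  echo '-1 -20 0 0 0 0 | -2 -33 0 0 0 0 | -2 -33 0 0 0 0 | -2 -33 0 0 0 0' > m.json && python3 -m creep m.json; done
python3 - <<'E'
from h import *
p,d=snapshot("scene"); cv2.imwrite("pics/s1.png",p[:,:,::-1])
E
```

```text
tool_pos: [534.8, -162.9, 222.7]
tool_pos: [510.0, 61.9, 223.0]
tool_pos: [485.0, 277.5, 222.9]
time_s: 5.8
tool_pos: [484.4, 307.3, 223.2]
ee_rot: [3.141, -0.002, -0.002]
contact_force: [-0.5, 0.2, -3.1]
finger_gap: 41.8
finger_force: 30.0
```

View pics/s1.png

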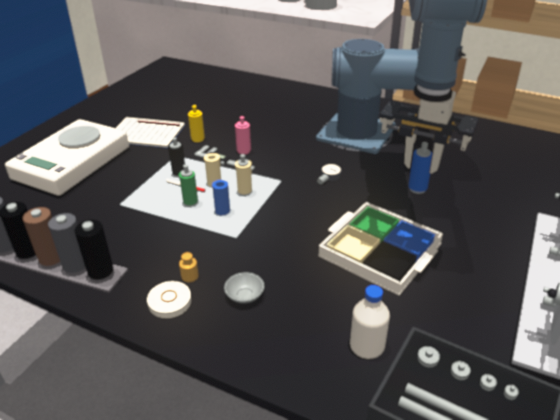

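The blue roller is held upright at (420,168), above the blue bin at (408,238). I'll lower it in small steps near the floor.

```bash
echo '0 0 35 0 0 0 | 0 0 75 0 0 0 | 0 0 110 0 0 0 | 0 0 138 0 0 0 | 0 0 154 0 0 0' > m.json && python3 -m creep m.json | tail -3
for i in 1; do echo '0 0 1 0 0 0 | 0 0 2 0 0 0 | 0 0 2 0 0 0' > m.json && python3 -m creep m.json;echo '0 0 1 0 0 0 | 0 0 2 0 0 0 | 0 0 2 0 0 0' > m.json && python3 -m creep m.json; done
```

```text
contact_force: [0.0, 0.8, -1.6]
finger_gap: 41.8
finger_force: 30.0
time_s: 6.65
tool_pos: [485.8, 307.8, 69.0]
ee_rot: [-3.141, 0.003, -0.003]
contact_force: [0.2, -0.7, -2.4]
finger_gap: 41.3
finger_force: 30.0
time_s: 6.95
tool_pos: [484.8, 308.2, 66.1]
ee_rot: [-3.141, 0.002, -0.001]
contact_force: [0.2, 0.2, -3.2]
finger_gap: 41.7
finger_force: 30.0
```

```bash
echo '0 0 1 0 0 0 | 0 0 2 0 0 0 | 0 0 2 0 0 0' > m.json && python3 -m creep m.json|sed -n '2p;4p';echo '0 0 0.5 0 0 0 | 0 0 1 0 0 0 | 0 0 1 0 0 0' > m.json && python3 -m creep m.json|sed -n '2p;4p'
```

```text
tool_pos: [484.5, 308.1, 63.5]
contact_force: [-0.5, -0.7, -2.8]
tool_pos: [484.6, 308.1, 63.5]
contact_force: [-1.6, -0.8, 4.8]
```

The force has turned upward, so the roller is on the floor. Release and rise straight up.

```bash
echo '0 0 0 0 0 0 | 0 0 0 0 0 0 | 0 0 0 0 0 0 | 0 0 0 0 0 0' > m.json && python3 -m creep m.json 70 30|tail -2; echo '0 0 -10 0 0 0 | 0 0 -40 0 0 0 | 0 0 -80 0 0 0 | 0 0 -120 0 0 0 | 0 0 -160 0 0 0' > m.json && python3 -m creep m.json
python3 - <<'E'
from h import *
p,d=snapshot("scene"); cv2.imwrite("pics/s2.png",cv2.resize(p[150:350,270:470,::-1],(500,500)))
E
```

```text
finger_gap: 67.8
finger_force: 0.0
time_s: 8.45
tool_pos: [484.4, 308.0, 225.0]
ee_rot: [-3.141, 0.002, -0.001]
contact_force: [-0.3, -0.0, -0.1]
finger_gap: 70.3
finger_force: 0.0
```

View pics/s2.png

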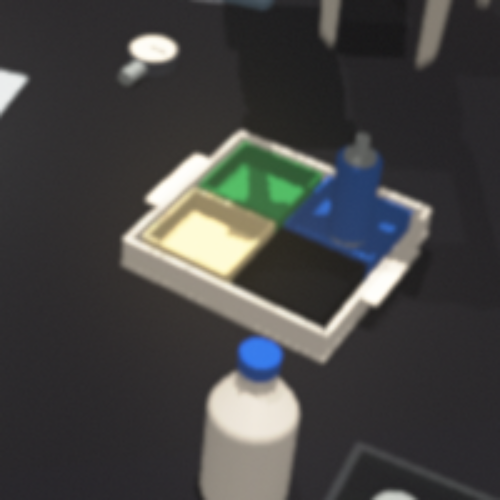

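The blue roller stands upright in the blue bin, at (350,200) in the crop. Next is black at (459,-373).

```bash
echo '-2 45 0 0 0 0 | -3 90 0 0 0 0 | -5 136 0 0 0 0 | -7 182 0 0 0 0 | -8 227 0 0 0 0' > m.json && python3 -m creep m.json|sed -n 2p; echo '-2 45 0 0 0 0 | -3 90 0 0 0 0 | -5 136 0 0 0 0 | -7 182 0 0 0 0 | -8 227 0 0 0 0' > m.json && python3 -m creep m.json|sed -n 2p; echo '-2 45 0 0 0 0 | -3 90 0 0 0 0 | -5 136 0 0 0 0 | -7 182 0 0 0 0 | -9 227 0 0 0 0' > m.json && python3 -m creep m.json|sed -n 2p; echo '0 0 0 0 0 0 | 0 0 0 0 0 0' > m.json && python3 -m creep m.json
```

```text
tool_pos: [476.0, 79.5, 223.4]
tool_pos: [467.7, -147.8, 223.4]
tool_pos: [458.4, -374.9, 223.3]
time_s: 10.2
tool_pos: [458.3, -373.6, 222.4]
ee_rot: [-3.141, 0.005, 0.0]
contact_force: [0.5, 0.4, -0.1]
finger_gap: 70.3
finger_force: 0.0
```

Aligned within 1 mm. Now descend to TCP z ≈ 57, grip and lift.

```bash
echo '0 0 40 0 0 0 | 0 0 80 0 0 0 | 0 0 118 0 0 0 | 0 0 148 0 0 0 | 0 0 165 0 0 0' > m.json && python3 -m creep m.json | tail -4
echo '0 0 0 0 0 0 | 0 0 0 0 0 0 | 0 0 0 0 0 0 | 0 0 0 0 0 0 | 0 0 0 0 0 0' > m.json && python3 -m creep m.json 30 30 >/dev/null; echo '0 0 0 0 0 0 | 0 0 0 0 0 0 | 0 0 0 0 0 0' > m.json && python3 -m creep m.json
```

```text
ee_rot: [-3.138, -0.001, 0.004]
contact_force: [0.1, 0.4, -0.3]
finger_gap: 70.2
finger_force: 0.0
time_s: 11.5
tool_pos: [459.6, -373.6, 59.3]
ee_rot: [3.14, -0.002, 0.003]
contact_force: [-0.2, 0.8, 6.1]
finger_gap: 41.1
finger_force: 30.0
```

```bash
echo '0 0 -5 0 0 0 | 0 0 -20 0 0 0 | 0 0 -50 0 0 0 | 0 0 -90 0 0 0 | 0 0 -130 0 0 0' > m.json && python3 -m creep m.json|tail -3;echo '0 0 -25 0 0 0 | 0 0 -37 0 0 0' > m.json && python3 -m creep m.json|sed -n '2p;4,5p'
echo '5 -25 0 0 0 0 | 13 -70 0 0 0 0 | 21 -115 0 0 0 0 | 29 -160 0 0 0 0 | 37 -205 0 0 0 0' > m.json && python3 -m creep m.json|sed -n 2p; echo '8 -45 0 0 0 0 | 16 -90 0 0 0 0 | 24 -135 0 0 0 0 | 32 -180 0 0 0 0 | 41 -225 0 0 0 0' > m.json && python3 -m creep m.json|sed -n 2p; echo '8 -45 0 0 0 0 | 16 -90 0 0 0 0 | 24 -135 0 0 0 0 | 32 -175 0 0 0 0 | 38 -207 0 0 0 0' > m.json && python3 -m creep m.json|sed -n 2p;  echo '3 -16 0 0 0 0 | 4 -25 0 0 0 0 | 4 -25 0 0 0 0 | 4 -25 0 0 0 0' > m.json && python3 -m creep m.json
```

```text
contact_force: [1.6, 0.4, -1.7]
finger_gap: 41.5
finger_force: 30.0
tool_pos: [459.3, -373.7, 227.6]
contact_force: [0.1, -0.4, -2.4]
finger_gap: 41.7
tool_pos: [495.2, -165.9, 223.3]
tool_pos: [536.4, 58.9, 223.4]
tool_pos: [574.7, 266.3, 222.9]
time_s: 14.1
tool_pos: [579.4, 287.6, 224.3]
ee_rot: [3.141, -0.003, -0.001]
contact_force: [-0.3, 0.5, -2.0]
finger_gap: 41.4
finger_force: 30.0
```

```bash
echo '0 0 35 0 0 0 | 0 0 75 0 0 0 | 0 0 112 0 0 0 | 0 0 142 0 0 0 | 0 0 158 0 0 0' > m.json && python3 -m creep m.json | tail -3
echo '0 0 1 0 0 0 | 0 0 2 0 0 0 | 0 0 2 0 0 0' > m.json && python3 -m creep m.json|sed -n '2p;4p';echo '0 0 1 0 0 0 | 0 0 1 0 0 0 | 0 0 1 0 0 0' > m.json && python3 -m creep m.json|sed -n '2p;4p';echo '0 0 0.5 0 0 0 | 0 0 1 0 0 0 | 0 0 1 0 0 0' > m.json && python3 -m creep m.json|sed -n '2p;4p'
```

```text
contact_force: [-3.1, -6.6, 33.6]
finger_gap: 41.4
finger_force: 30.2
tool_pos: [580.2, 288.2, 65.5]
contact_force: [-0.6, 0.2, -0.8]
tool_pos: [579.7, 289.0, 64.1]
contact_force: [-0.2, -0.3, -2.1]
tool_pos: [579.6, 289.1, 62.7]
contact_force: [1.1, 0.0, -1.8]
```

The fast descent overshot and tapped the floor (33 N for a moment). I'll keep going in fine steps and end the next descents more softly.

```bash
echo '0 0 0.5 0 0 0 | 0 0 1 0 0 0 | 0 0 1 0 0 0' > m.json && python3 -m creep m.json|sed -n '2p;4p';echo '0 0 0.5 0 0 0 | 0 0 1 0 0 0 | 0 0 1 0 0 0' > m.json && python3 -m creep m.json|sed -n '2p;4p'
python3 - <<'E'
from h import *
p,d=snapshot("scene"); cv2.imwrite("pics/s3.png",cv2.resize(p[150:350,270:470,::-1],(500,500)))
E
```

```text
tool_pos: [579.7, 289.0, 62.6]
contact_force: [-1.7, -1.5, 4.3]
tool_pos: [579.8, 289.1, 62.6]
contact_force: [-4.1, -2.1, 9.6]
```

View pics/s3.png

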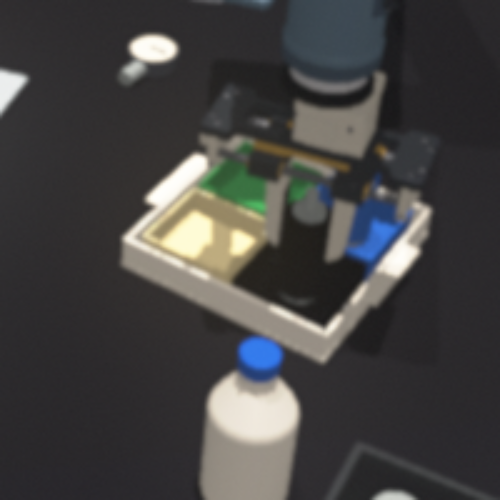

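The black roller stands on the black bin floor, its foot at (295,290) in the crop. I'll ease off 1 mm, release, and go for cream at (459,-157).

```bash
echo '0 0 -1 0 0 0 | 0 0 -1.5 0 0 0' > m.json && python3 -m creep m.json |sed -n '2p;4p'; echo '0 0 0 0 0 0 | 0 0 0 0 0 0 | 0 0 0 0 0 0 | 0 0 0 0 0 0' > m.json && python3 -m creep m.json 70 30|tail -2; echo '0 0 -10 0 0 0 | 0 0 -40 0 0 0 | 0 0 -80 0 0 0 | 0 0 -120 0 0 0 | 0 0 -160 0 0 0' > m.json && python3 -m creep m.json|sed -n '2p;4p'
echo '-9 40 0 0 0 0 | -20 80 0 0 0 0 | -30 120 0 0 0 0 | -40 160 0 0 0 0 | -50 200 0 0 0 0' > m.json && python3 -m creep m.json|sed -n 2p
echo '-10 40 0 0 0 0 | -20 80 0 0 0 0 | -30 120 0 0 0 0 | -40 160 0 0 0 0 | -50 200 0 0 0 0' > m.json && python3 -m creep m.json|sed -n 2p
echo '-10 30 0 0 0 0 | -20 46 0 0 0 0 | -21 46 0 0 0 0 | -21 46 0 0 0 0' > m.json && python3 -m creep m.json
python3 - <<'E'
from h import *
p,d=snapshot("top"); cv2.imwrite("pics/t2.png",p[120:240,130:430,::-1].repeat(2,0).repeat(2,1))
E
```

```text
tool_pos: [579.6, 289.0, 62.6]
contact_force: [-0.3, -0.9, 1.1]
finger_gap: 67.6
finger_force: 0.0
tool_pos: [579.4, 288.9, 224.6]
contact_force: [0.8, 0.2, -0.1]
tool_pos: [528.8, 87.6, 223.1]
tool_pos: [478.6, -112.5, 223.2]
time_s: 18.65
tool_pos: [458.0, -156.9, 222.8]
ee_rot: [-3.142, 0.004, -0.001]
contact_force: [0.8, 0.4, 0.6]
finger_gap: 69.9
finger_force: 0.0
```

View pics/t2.png

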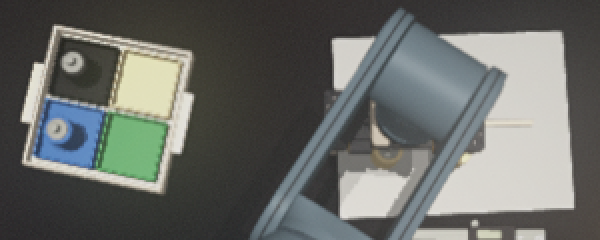

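The blue and black rollers stand in their bins, with tops at (57,128) and (72,62) in the crop. Now pick up cream.

```bash
echo '0 0 40 0 0 0 | 0 0 80 0 0 0 | 0 0 118 0 0 0 | 0 0 148 0 0 0 | 0 0 165 0 0 0' > m.json && python3 -m creep m.json | tail -4
echo '0 0 0 0 0 0 | 0 0 0 0 0 0 | 0 0 0 0 0 0 | 0 0 0 0 0 0 | 0 0 0 0 0 0' > m.json && python3 -m creep m.json 30 30 >/dev/null; echo '0 0 0 0 0 0 | 0 0 0 0 0 0 | 0 0 0 0 0 0' > m.json && python3 -m creep m.json
```

```text
ee_rot: [-3.14, -0.001, 0.004]
contact_force: [-0.3, -0.5, -0.5]
finger_gap: 70.2
finger_force: 0.0
time_s: 20.0
tool_pos: [459.1, -157.3, 58.4]
ee_rot: [3.141, -0.003, 0.004]
contact_force: [0.0, 0.6, 6.1]
finger_gap: 41.9
finger_force: 30.0
```

```bash
echo '0 0 -5 0 0 0 | 0 0 -20 0 0 0 | 0 0 -50 0 0 0 | 0 0 -90 0 0 0 | 0 0 -130 0 0 0' > m.json && python3 -m creep m.json|tail -3;echo '0 0 -25 0 0 0 | 0 0 -37 0 0 0' > m.json && python3 -m creep m.json|sed -n '2p;4,5p'
echo '7 -25 0 0 0 0 | 19 -65 0 0 0 0 | 31 -105 0 0 0 0 | 43 -147 0 0 0 0 | 55 -190 0 0 0 0' > m.json && python3 -m creep m.json|sed -n 2p; echo '12 -42 0 0 0 0 | 24 -84 0 0 0 0 | 35 -124 0 0 0 0 | 43 -150 0 0 0 0 | 47 -162 0 0 0 0' > m.json && python3 -m creep m.json|sed -n 2p;  echo '0 0 0 0 0 0 | 0 0 0 0 0 0 | 0 0 0 0 0 0' > m.json && python3 -m creep m.json
```

```text
contact_force: [-0.5, -0.8, -1.8]
finger_gap: 41.4
finger_force: 30.0
tool_pos: [458.7, -157.4, 226.9]
contact_force: [0.9, -0.2, -1.5]
finger_gap: 41.6
tool_pos: [512.6, 34.5, 222.9]
tool_pos: [559.8, 197.4, 222.4]
time_s: 22.0
tool_pos: [560.2, 193.4, 223.9]
ee_rot: [3.141, -0.004, -0.001]
contact_force: [-0.9, -0.3, -1.6]
finger_gap: 41.7
finger_force: 30.0
```

```bash
echo '0 0 35 0 0 0 | 0 0 75 0 0 0 | 0 0 112 0 0 0 | 0 0 135 0 0 0 | 0 0 146 0 0 0' > m.json && python3 -m creep m.json | sed -n '2p;4p'
echo '0 0 4 0 0 0 | 0 0 7 0 0 0 | 0 0 10 0 0 0 | 0 0 11 0 0 0 | 0 0 12 0 0 0' > m.json && python3 -m creep m.json|sed -n '2p;4p';echo '0 0 1 0 0 0 | 0 0 2 0 0 0 | 0 0 2 0 0 0' > m.json && python3 -m creep m.json|sed -n '2p;4p';echo '0 0 0.5 0 0 0 | 0 0 1 0 0 0 | 0 0 1 0 0 0' > m.json && python3 -m creep m.json|sed -n '2p;4p'
```

```text
tool_pos: [558.8, 193.3, 75.8]
contact_force: [0.0, -0.6, -1.8]
tool_pos: [561.0, 195.1, 67.0]
contact_force: [-0.2, 0.1, -0.9]
tool_pos: [560.4, 195.0, 64.1]
contact_force: [0.9, 0.5, -2.2]
tool_pos: [560.6, 195.0, 63.4]
contact_force: [-1.2, -0.1, 0.7]
```

```bash
echo '0 0 0.5 0 0 0 | 0 0 0.5 0 0 0' > m.json && python3 -m creep m.json |sed -n '2p;4p'; echo '0 0 0 0 0 0 | 0 0 0 0 0 0 | 0 0 0 0 0 0 | 0 0 0 0 0 0' > m.json && python3 -m creep m.json 70 30|tail -2; echo '0 0 -10 0 0 0 | 0 0 -40 0 0 0 | 0 0 -80 0 0 0 | 0 0 -120 0 0 0 | 0 0 -160 0 0 0' > m.json && python3 -m creep m.json|sed -n '2p;4p'
echo '0 40 0 0 0 0 | 0 80 0 0 0 0 | 0 120 0 0 0 0 | 0 160 0 0 0 0 | 0 200 0 0 0 0' > m.json && python3 -m creep m.json|sed -n 2p
echo '0 42 0 0 0 0 | 0 84 0 0 0 0 | 0 126 0 0 0 0 | 1 168 0 0 0 0 | 1 210 0 0 0 0' > m.json && python3 -m creep m.json|sed -n 2p
echo '0 30 0 0 0 0 | 0 47 0 0 0 0 | 0 47 0 0 0 0 | 0 47 0 0 0 0' > m.json && python3 -m creep m.json
python3 - <<'E'
from h import *
p,d=snapshot("scene"); cv2.imwrite("pics/s4.png",p[:,:,::-1])
E
```

```text
tool_pos: [560.7, 195.0, 63.4]
contact_force: [-1.6, -1.5, 4.4]
finger_gap: 67.6
finger_force: 0.0
tool_pos: [560.3, 195.0, 225.0]
contact_force: [1.0, -0.3, 0.1]
tool_pos: [560.1, -6.5, 223.6]
tool_pos: [560.9, -216.8, 223.6]
time_s: 26.1
tool_pos: [560.9, -261.0, 222.8]
ee_rot: [-3.141, 0.002, 0.0]
contact_force: [-1.4, -0.0, 0.7]
finger_gap: 69.9
finger_force: 0.0
```

View pics/s4.png

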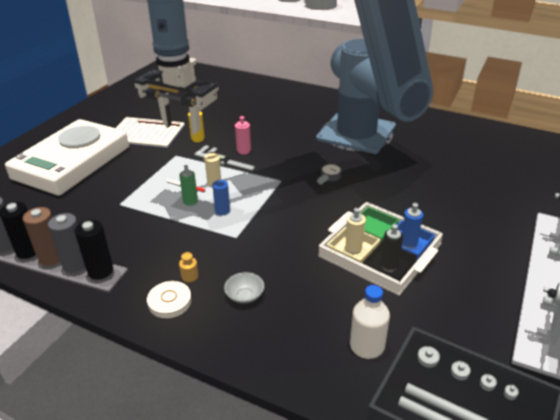

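Cream (355,232), black (393,252) and blue (411,228) stand in their bins, and both sleeves are undisturbed. Now green.

```bash
echo '0 0 40 0 0 0 | 0 0 80 0 0 0 | 0 0 118 0 0 0 | 0 0 148 0 0 0 | 0 0 165 0 0 0' > m.json && python3 -m creep m.json | tail -4
echo '0 0 0 0 0 0 | 0 0 0 0 0 0 | 0 0 0 0 0 0 | 0 0 0 0 0 0 | 0 0 0 0 0 0' > m.json && python3 -m creep m.json 30 30 >/dev/null; echo '0 0 0 0 0 0 | 0 0 0 0 0 0 | 0 0 0 0 0 0' > m.json && python3 -m creep m.json
```

```text
ee_rot: [-3.139, -0.002, 0.005]
contact_force: [0.2, -0.3, 0.5]
finger_gap: 70.2
finger_force: 0.0
time_s: 27.45
tool_pos: [561.9, -262.6, 59.3]
ee_rot: [3.14, -0.002, 0.004]
contact_force: [0.3, 2.0, 6.6]
finger_gap: 41.6
finger_force: 29.9
```

```bash
echo '0 0 -5 0 0 0 | 0 0 -20 0 0 0 | 0 0 -50 0 0 0 | 0 0 -90 0 0 0 | 0 0 -130 0 0 0' > m.json && python3 -m creep m.json|tail -3;echo '0 0 -25 0 0 0 | 0 0 -37 0 0 0' > m.json && python3 -m creep m.json|sed -n '2p;4,5p'
echo '-5 -25 0 0 0 0 | -13 -65 0 0 0 0 | -21 -105 0 0 0 0 | -29 -147 0 0 0 0 | -38 -190 0 0 0 0' > m.json && python3 -m creep m.json|sed -n 2p; echo '-9 -43 0 0 0 0 | -17 -86 0 0 0 0 | -26 -129 0 0 0 0 | -34 -172 0 0 0 0 | -43 -215 0 0 0 0' > m.json && python3 -m creep m.json|sed -n 2p;  echo '-7 -35 0 0 0 0 | -12 -60 0 0 0 0 | -14 -70 0 0 0 0 | -14 -70 0 0 0 0 | -14 -70 0 0 0 0' > m.json && python3 -m creep m.json
```

```text
contact_force: [0.4, -0.7, -2.1]
finger_gap: 41.5
finger_force: 29.9
tool_pos: [561.5, -262.5, 227.5]
contact_force: [0.7, -0.6, -3.7]
finger_gap: 41.6
tool_pos: [521.7, -70.4, 223.1]
tool_pos: [478.9, 144.5, 223.4]
time_s: 29.65
tool_pos: [466.3, 212.2, 224.0]
ee_rot: [3.141, -0.002, -0.002]
contact_force: [0.5, 0.1, -3.0]
finger_gap: 41.5
finger_force: 29.9
```

```bash
echo '0 0 35 0 0 0 | 0 0 75 0 0 0 | 0 0 112 0 0 0 | 0 0 135 0 0 0 | 0 0 146 0 0 0' > m.json && python3 -m creep m.json | sed -n '2p;4p'
echo '0 0 4 0 0 0 | 0 0 7 0 0 0 | 0 0 10 0 0 0 | 0 0 11 0 0 0 | 0 0 12 0 0 0' > m.json && python3 -m creep m.json|sed -n '2p;4p';echo '0 0 1 0 0 0 | 0 0 2 0 0 0 | 0 0 2 0 0 0' > m.json && python3 -m creep m.json|sed -n '2p;4p';echo '0 0 0.5 0 0 0 | 0 0 1 0 0 0 | 0 0 1 0 0 0' > m.json && python3 -m creep m.json|sed -n '2p;4p';echo '0 0 0.5 0 0 0 | 0 0 0.5 0 0 0' > m.json && python3 -m creep m.json |sed -n '2p;4p'
```

```text
tool_pos: [465.3, 211.1, 76.2]
contact_force: [-0.7, -0.0, -3.2]
tool_pos: [467.0, 213.3, 67.4]
contact_force: [-1.1, 0.3, -3.0]
tool_pos: [466.4, 213.1, 64.7]
contact_force: [0.2, 0.8, -2.6]
tool_pos: [466.7, 213.1, 64.3]
contact_force: [-2.1, 0.2, 4.7]
tool_pos: [466.9, 213.1, 64.3]
contact_force: [-2.6, -1.1, 8.6]
```

On the floor. Ease off, release, rise and move clear.

```bash
echo '0 0 -1 0 0 0 | 0 0 -1 0 0 0' > m.json && python3 -m creep m.json |sed -n '2p;4p'; echo '0 0 0 0 0 0 | 0 0 0 0 0 0 | 0 0 0 0 0 0 | 0 0 0 0 0 0' > m.json && python3 -m creep m.json 70 30|tail -2; echo '0 0 -10 0 0 0 | 0 0 -40 0 0 0 | 0 0 -80 0 0 0 | 0 0 -120 0 0 0 | 0 0 -160 0 0 0' > m.json && python3 -m creep m.json|sed -n '2p;4p'
echo '0 40 0 0 0 0 | 0 80 0 0 0 0 | 0 120 0 0 0 0 | 0 160 0 0 0 0 | 0 190 0 0 0 0' > m.json && python3 -m creep m.json|sed -n 2p
echo '0 0 0 0 0 0 | 0 0 0 0 0 0 | 0 0 0 0 0 0 | 0 0 0 0 0 0' > m.json && python3 -m creep m.json
python3 - <<'E'
from h import *
p,d=snapshot("scene"); t,_=snapshot("top"); cv2.imwrite("pics/end.png",np.hstack([cv2.resize(p[130:330,120:470],(480,274)),cv2.resize(t[120:240,130:270],(320,274))])[:,:,::-1])
E
```

```text
tool_pos: [466.7, 213.1, 64.4]
contact_force: [-0.6, -0.7, 2.1]
finger_gap: 67.9
finger_force: 0.0
tool_pos: [466.2, 213.1, 226.5]
contact_force: [0.6, -0.1, -0.1]
tool_pos: [466.1, 21.1, 225.1]
time_s: 33.45
tool_pos: [466.2, 24.2, 224.3]
ee_rot: [-3.141, -0.001, -0.0]
contact_force: [-0.1, -0.4, 0.5]
finger_gap: 69.8
finger_force: 0.0
```

View pics/end.png

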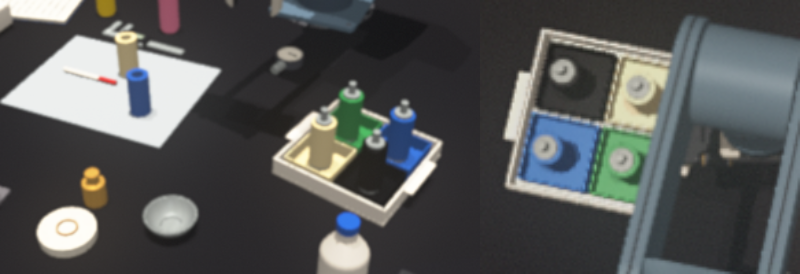

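All four rollers stand upright in their own bins: green (350,115), blue (400,135), cream (322,140), black (373,165). Both sleeves, (127,55) and (138,92), still stand on the mat.

```bash
python3 -c "
from bench import env; print(env.close_job())"
```

```text
the job is handed in; nothing more can be done
None
```

The job is handed in at about 33 s: the blue, black, cream and green rollers stand upright in their own bins and both sleeves are untouched, though the black roller tapped its bin floor once, reading about 34 N, before I set it down gently.

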